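Lay the carton down in the supply box and shut the lid

ROBOT

A 7-joint arm with a two-finger parallel gripper is mounted at the origin on the work surface. World frame = base frame: x ahead of the robot, y to its left, z up, the work surface at z = 0. Lengths are in mm, angles in rad, forces in N, time in s.
With the tool pointing down it reaches from about 400 to 875 mm from the base axis. Payload 4.4 kg.
Tool frame: the origin (TCP) lies on the centre line of the jaws, within the pads' length; the fingertips stand 25 mm ahead of it and the grasp point (between the pads) lies 6 mm ahead of it; x points along the fingers, y is the direction in which the jaws open and shut, and the axes are right-handed (so a half turn about x gives the same grasp; the last joint's range is limited). The gripper opens to 85 mm and grips with 20 to 120 N. Pads are 22 mm wide; open, the fingers measure 114 mm over their backs; the gripper's body (76 mm by 85 mm) begins 54 mm behind the grasp point. The pads swing forward as they close: fully open they stand 13 mm farther back than shut.
Start: joints at [1.079, 0.628, 0.038, 1.517, -0.027, 0.996, -0.02], TCP at [268.509, -591.963, 256.313] pointing down, gripper open.
Joint ranges: [-3.06, 3.06], [-0.37, 2.12], [-1.25, 1.32], [0.18, 2.47], [-1.1, 4.24], [0.23, 1.98], [-2.94, 2.94]. Speed limits (rad/s): [2.57, 2.57, 3.14, 3.14, 3.14, 3.14, 3.14].

INTERFACE

Orientations are given as [roll, pitch, yaw] about the fixed x, y, z axes, in that order (R = Rz(yaw) Ry(pitch) Rx(roll)).
In Python, from cell import * gives the robot as it stands. The module is installed in compiled form; this text tells all that it offers.
- The arm moves only by the tool jog_arm, never from a script. Its argument "series" is a list of rows, each a list of 3 entries, a list of its own where there are three numbers: the turn, a rotation vector about the tool's x, y, z in degrees, then the shift along the tool's x, y, z in mm, then the gripper's target within -1 to 1 (shut at 1, half-way at 0, fully open at -1). In form: [[[rx, ry, rz], [dx, dy, dz], hand], ...]. A call has 1 to 8 rows; each row shifts and turns the commanded pose from where the row before left it, along the tool's axes as they then stand; what a row does not reach is not made up. A row lasts 1/8 s, in which the tool goes at most 62.5 mm and 10.7 degrees, less where a joint would pass 70% of its speed; a pose out of reach is approached as far as the arm can. A call is refused whole if a number of a shift passes 62.5 or a number of a turn 10.7, either way. A call with a gripper value outside its range is refused whole. The fingers move at their own pace and stop on an object; the grip force is fixed at half the most. Time passes only in rows, so rows that do not move let the fingers close. It gives the time, the measured TCP pose, the force and the opening at its end, in the units of the state.
- read_state(): the state, without advancing time (a new reading comes with each control period).
- get_image(name): name is "side" or "top" or "wrist"; returns a dict with "img" (480x640x3 uint8, red, green, blue), "range_z" (480x640 float32, mm along the optical axis (not along the pixel's ray), 0 where there is no reading), "fovy" (degrees; the focal length in pixels is half the picture's height over the tangent of half this angle, whatever the lens; pixels are square), "cx", "cy" (the principal point, pixels), "cam_to_world" (4x4, takes a point from camera to world coordinates). Camera axes: x right, y up, looking along -z (the intrinsics and any distortion apply to the point x, -y, -z); pixel columns grow to the right and rows downward; lengths in mm; the calibration is good to about 2 mm. The wrist camera is an equidistant fisheye: a pixel r from the principal point sees the ray r / f radians off the axis. A picture is of the moment at which its call begins.
- finish_job(): hands the job in, once; it reports no verdict.
The state is a dict: "clock": time; "qpos": joint angles; "qd": joint speeds; "tau": joint torques, N m; "eef_pos": TCP position; "tool_rot": TCP orientation; "force": force on the tool from outside, world axes, zero at the start; "torque": the same for the moment, N m; "width": finger opening in mm.
Only numpy, scipy, OpenCV 4.12 (cv2) and the standard library are available. Lean on these libraries where they do the work, as an engineer would, in place of code of your own. Each camera call takes 0.05 s, during which the arm holds its last target. There are 200 camera calls.

TASK

The cartridge carton standing at the near end of the open supply box is too tall for the lid. Tip it over, away from its labelled front, so that it lies flat on its back inside the box, and only then lower the hinged lid gently, without slamming it, until it is fully closed. Leave the mug, the hole punch and the bound manual where they are.

Things in the scene. Friction and masses are not known exactly. Their poses are not given: they have to be found in the camera images.
- box: grey plastic supply box, open at the top, fixed to the desk. Outside 250 (its x) x 170 (its y) x 85 mm high, walls and floor 5 mm thick. Origin: centre of its underside, on the desk. +x points away from the near end, where the carton stands; the lid is hinged along the top of the +y long wall (on its left, seen from the carton's end)
- rib (a point): middle of the top of the first of two low ribs, 8 mm high and 6 mm thick, that cross the whole box floor along its y, at box x = -46 and +64 mm. The carton stands between the -x end wall and this rib, which stops its bottom edge when its top is pushed towards +x; laid down, it rests on both ribs
- carton: plain cardboard carton, 60 (its x) x 110 (its y) x 150 mm high (its z), 0.17 to 0.35 kg, loose. Origin: centre of its bottom face, at first 5 mm above the desk. It starts upright, its +x within 0.05 rad of the box's +x, its back 0 to 10 mm from the rib. Front (-x face): blank white label; back: +x face, which points down in the end. Leaned over by about 0.4 rad it falls the rest by itself
- lid (a joint): lid angle in rad: 0 closed on the rim, 1.57 upright, 1.95 stop; starts at 1.5 to 1.9. Flat grey plate 250 (along the hinge) x 170 x 5 mm, a thin raised panel on its outer face, a thumb tab 70 mm wide sticking out 13 mm from the middle of its free edge. The hinge is stiff: the lid stays at any angle where it is left and must be pushed all the way (2 to 4 N at the free edge)
- lid_hinge (a point): middle of the lid's hinge line, which runs along the box's x axis; 85 mm above the desk, at box x = 0, y = +85 mm. The axes turn with the lid: -y from the hinge to the free edge, z out of its outer face (up when closed)
- lid_edge (a point): middle of the lid's free edge, on its outer face (at the root of the tab): 170 mm from the hinge line; 91 mm above the desk at box y = -85 mm when the lid is closed
- mug: white mug, 80 mm across, 95 mm high, a bystander to the left of the box. Origin: centre of its underside
- punch: black and steel desk hole punch, 110 x 130 x 68 mm, a bystander to the left of the box. Origin: centre of its underside
- manual: thick ring-bound manual lying flat, 300 x 215 x 22 mm, a bystander to the right of the box. Origin: centre of its underside
There are look-alikes about, which are no part of the job. Leave any purple look-alike of the carton alone.

How it is judged:
By the outcome, as a careful person would: the job done as asked, in the order asked, and still so for the second after the job is handed in, with the robot touching nothing.
It also fails if it takes over 50 s, if anything falls off the work surface, if the arm or the gripper's body presses on something with over 40 N, if the wrist force passes 120 N, or if a joint passes its speed limit or range.

## Working session

There is one attempt and no reset: what is moved stays moved. The work goes in short steps, Python scripts to look and compute and a tool call to move; the robot and the scene stay as the last step left them, time stands still between calls to the robot, and variables do not carry over. Pictures are saved under pics/ and viewed, about 8 in all and at most 12, crops included, and the job is handed in when it is done.

Besides the shell and the picture viewer there is one more tool, called after "Call:" as name(argument=value, ...), one argument or row to a line, values as JSON. jog_arm: Moves the arm, as the interface text tells. Its arguments: {"type":"object","properties":{"series":{"type":"array"}},"required":["series"]}

```bash
mkdir -p pics; cat > h.py <<'E'
from cell import *
import numpy as np, cv2
from scipy.spatial.transform import Rotation as R
def cloud(d):
    h,w=d["range_z"].shape; f=h/2/np.tan(np.radians(d["fovy"])/2)
    u,v=np.meshgrid(np.arange(w),np.arange(h)); z=d["range_z"].astype(float)
    P=np.stack([(u-d["cx"])/f*z,-(v-d["cy"])/f*z,-z],-1)
    M=np.array(d["cam_to_world"]); W=P@M[:3,:3].T+M[:3,3]; W[z==0]=np.nan
    return W
E
python3 - <<'E'
from h import *
for n in("top","side"):
    d=get_image(n); cv2.imwrite(f"pics/{n}0.png",d["img"][...,::-1]); np.save(n+"0.npy",cloud(d)); print(n,d["fovy"],np.round(d["cam_to_world"],2).tolist())
print(read_state())
E
```

```text
top 48.66922025289002 [[-0.01, 1.0, -0.09, 409.27], [-1.0, -0.01, 0.02, -32.4], [0.01, 0.09, 1.0, 1399.0], [0.0, 0.0, 0.0, 1.0]]
side 51.14305023852734 [[-0.53, -0.73, 0.44, 1059.93], [0.85, -0.45, 0.28, 299.59], [-0.0, 0.52, 0.85, 1157.62], [0.0, 0.0, 0.0, 1.0]]
{'clock': 0.1, 'qpos': array([ 1.07915613,  0.62929221,  0.03843496,  1.51825281, -0.02701761,
        0.99629047, -0.01998748]), 'qd': array([ 5.41705873e-06, -2.33407321e-03,  1.16330081e-03, -2.73669364e-03,
       -6.24100305e-04,  5.23954161e-04,  8.40798522e-04]), 'tau': array([ 2.82837522e-03, -5.64535654e+01,  1.23071060e+00, -1.93977910e+01,
        1.13332761e-02,  5.39698260e-03,  1.74518124e-05]), 'eef_pos': array([ 268.333301  , -591.46833316,  255.46067946]), 'tool_rot': array([-1.57163237,  1.56907088,  1.99581168]), 'force': array([-0.0887101 , -0.07460075, -0.10979186]), 'torque': array([ 0.08953188,  0.01243013, -0.01703636]), 'width': 85.83581283884801}
```

View pics/top0.png

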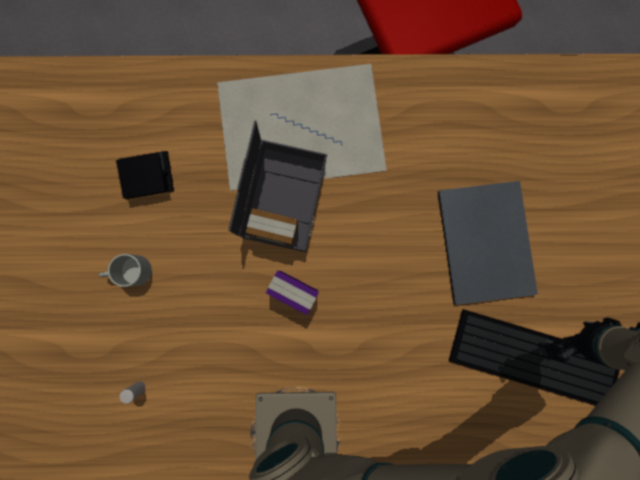

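View pics/side0.png

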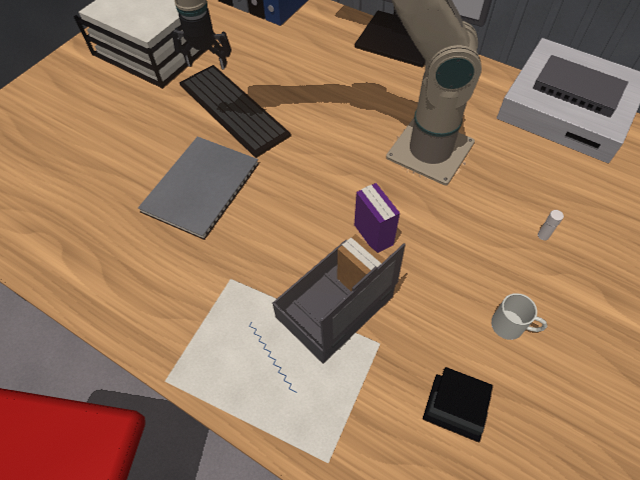

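The top view shows the open box around (285,195), the brown carton at (272,226), the lid upright along (245,180) and the purple look-alike at (292,292). The side view agrees. I'll measure these next.

```bash
python3 - <<'E'
from h import *
W=np.load("top0.npy"); S=np.load("side0.npy")
for n,A in(("top",W),("side",S)):
    P=A.reshape(-1,3); P=P[~np.isnan(P).any(1)]
    roi=P[(P[:,0]>380)&(P[:,0]<850)&(abs(P[:,1])<200)]
    t=roi[(abs(roi[:,2]-155)<5)&(roi[:,1]<75)]
    print(n,"z155",len(t),t.min(0).round(),t.max(0).round())
    if n=="top":
        img=cv2.imread("pics/top0.png")
    r=roi[(abs(roi[:,2]-85)<4)]
    print(" rim",len(r),cv2.minAreaRect(r[:,:2].astype(np.float32)))
    hi=roi[roi[:,2]>175]; print(" hi",len(hi), hi.min(0).round(),hi.max(0).round())
# top pixel samples
for u,v in[(272,226),(250,221),(296,232),(294,247),(320,154),(285,200),(280,230),(255,128),(235,231),(292,292),(128,270),(145,175)]: print((u,v),W[v,u].round())
P=W[205:245,235:310].reshape(-1,3); t=P[abs(P[:,2]-155)<4]; print("carton",len(t),cv2.minAreaRect(t[:,:2].astype(np.float32)))
E
```

```text
top z155 971 [380. -16. 150.] [554.  75. 160.]
 rim 577 ((568.5064697265625, 35.505897521972656), (170.83206176757812, 320.27935791015625), 76.77462005615234)
 hi 795 [499.  78. 175.] [742. 139. 274.]
side z155 898 [380. -24. 150.] [555.  75. 160.]
 rim 531 ((557.590576171875, 37.767662048339844), (190.08291625976562, 354.1142883300781), 80.11450958251953)
 hi 1711 [501.  77. 175.] [746. 140. 273.]
(272, 226) [517.  48. 166.]
(250, 221) [530. 101. 156.]
(296, 232) [514.  -4.   6.]
(294, 247) [471.  -1.  81.]
(320, 154) [705. -68.  83.]
(285, 200) [600.  24.   5.]
(280, 230) [508.  30. 158.]
(255, 128) [731.  81. 236.]
(235, 231) [506. 135. 162.]
(292, 292) [363.   3. 150.]
(128, 270) [420. 434.   5.]
(145, 175) [659. 377.  62.]
carton 963 ((520.53564453125, 63.26615905761719), (134.35789489746094, 62.7269172668457), 77.43496704101562)
```

```bash
python3 - <<'E'
from h import *
from scipy.optimize import minimize
W=np.load("top0.npy"); S=np.load("side0.npy")
def pts(A):
    P=A.reshape(-1,3); P=P[~np.isnan(P).any(1)]
    return P[(P[:,0]>440)&(P[:,0]<800)&(abs(P[:,1])<160)]
for n,A in(("top",W),("side",S),("both",None)):
    P=pts(A) if A is not None else np.vstack([pts(W),pts(S)])
    r=P[(P[:,2]>81)&(P[:,2]<88)][:,:2]
    def cost(p):
        c,s=np.cos(p[2]),np.sin(p[2]); d=r-p[:2]; q=abs(np.c_[c*d[:,0]+s*d[:,1],-s*d[:,0]+c*d[:,1]])
        e=q-[122.5,82.5]  # signed dist to wall midline rectangle
        sd=np.where((e>0).any(1),np.hypot(*np.maximum(e,0).T),-e.max(1)*-1)
        return np.minimum(abs(sd),12).sum()
    b=min((minimize(cost,[x,20,y],method="Nelder-Mead",options=dict(initial_simplex=[[x,20,y],[x+20,20,y],[x,40,y],[x,20,y+.1]])) for x in(570,590,610) for y in(-.35,-.25,-.15)),key=lambda m:m.fun)
    print(n,len(r),b.fun/len(r),b.x)
    # floor check & lid
    x,y,t=b.x; c,s=np.cos(t),np.sin(t); d=P[:,:2]-[x,y]; Q=np.c_[c*d[:,0]+s*d[:,1],-s*d[:,0]+c*d[:,1],P[:,2]]
    L=Q[(Q[:,2]>170)&(Q[:,1]>50)&(Q[:,2]<270)]
    for sl in range(100,270,30):
        l=Q[(abs(Q[:,2]-sl)<6)&(Q[:,1]>60)]; 
        if len(l): print("  lid z",sl,len(l),l[:,1].min().round(),np.median(l[:,1]).round(),l[:,1].max().round(), "x",l[:,0].min().round(),l[:,0].max().round())
    k=Q[Q[:,1]>60]; print("  zmax",k[:,2].max(), k[k[:,2].argmax()])
    C=Q[(abs(Q[:,2]-155)<4)&(Q[:,1]<70)&(Q[:,0]<0)]
    print("  carton in box",len(C),cv2.minAreaRect(C[:,:2].astype(np.float32)),np.percentile(C,[2,98],0).round().tolist())
E
```

```text
top 498 1.4636691529238615 [ 6.01930810e+02  2.73030350e+01 -2.30051331e-01]
  lid z 100 59 84.0 85.0 85.0 x -123.0 125.0
  lid z 130 68 83.0 84.0 85.0 x -122.0 123.0
  lid z 160 68 60.0 83.0 84.0 x -120.0 119.0
  lid z 190 79 81.0 82.0 84.0 x -125.0 120.0
  lid z 220 76 81.0 82.0 85.0 x -125.0 118.0
  lid z 250 136 80.0 81.0 86.0 x -125.0 124.0
  zmax 273.94346500358915 [ 14.72685014  83.1746231  273.943465  ]
  carton in box 954 ((-87.24931335449219, 5.014495849609375), (110.27588653564453, 59.99594497680664), 88.83692932128906) [[-116.0, -48.0, 152.0], [-58.0, 57.0, 159.0]]
side 438 2.9898693317874803 [ 6.04684669e+02  2.78000966e+01 -2.25084982e-01]
  lid z 100 163 84.0 88.0 89.0 x -124.0 125.0
  lid z 130 165 81.0 87.0 89.0 x -123.0 125.0
  lid z 160 178 83.0 87.0 89.0 x -123.0 125.0
  lid z 190 187 83.0 86.0 88.0 x -125.0 125.0
  lid z 220 223 81.0 85.0 87.0 x -123.0 125.0
  lid z 250 306 78.0 83.0 85.0 x -124.0 125.0
  zmax 273.1936922106719 [  4.45621955  83.01044462 273.19369221]
  carton in box 904 ((-87.72520446777344, -2.6390113830566406), (99.66056060791016, 61.392494201660156), 88.93955993652344) [[-117.0, -49.0, 152.0], [-58.0, 43.0, 159.0]]
both 936 2.31055562405413 [ 6.03078996e+02  2.74808786e+01 -2.28464701e-01]
  lid z 100 222 83.0 88.0 90.0 x -124.0 127.0
  lid z 130 233 82.0 88.0 90.0 x -123.0 126.0
  lid z 160 245 60.0 87.0 89.0 x -122.0 126.0
  lid z 190 266 81.0 86.0 88.0 x -126.0 126.0
  lid z 220 299 80.0 85.0 88.0 x -125.0 126.0
  lid z 250 442 79.0 83.0 86.0 x -125.0 126.0
  zmax 273.94346500358915 [ 13.78072681  82.71788613 273.943465  ]
  carton in box 1858 ((-86.86843872070312, 3.846538543701172), (111.80137634277344, 63.206295013427734), 88.9144287109375) [[-117.0, -49.0, 152.0], [-58.0, 55.0, 159.0]]
```

```bash
cat >> h.py <<'E'
C=np.array([602.5,27.4]); YAW=-.229
def b2w(x,y,z): c,s=np.cos(YAW),np.sin(YAW); return np.array([C[0]+c*x-s*y,C[1]+s*x+c*y,z])
def w2b(p): c,s=np.cos(YAW),np.sin(YAW); d=np.array(p[:2])-C; return np.array([c*d[0]+s*d[1],-s*d[0]+c*d[1],p[2]])
def st():
    s=read_state(); T=R.from_euler("xyz",s["tool_rot"]).as_matrix(); return s,T
E
python3 - <<'E'
from h import *
s,T=st(); print(T.round(3))
# desired: x down, tool z along box +-x or +-y
c,sn=np.cos(YAW),np.sin(YAW); bx=np.array([c,sn,0]);by=np.array([-sn,c,0]);dn=np.array([0,0,-1.])
for z,n in((bx,"z=+bx"),(-bx,"-bx"),(by,"by"),(-by,"-by")):
    D=np.c_[dn,np.cross(z,dn),z]; print(n,np.degrees(R.from_matrix(T.T@D).as_rotvec()).round(1))
print("to pre", T.T@(b2w(-160,4,255)-s["eef_pos"]), b2w(-160,4,145))
E
```

```text
[[-0.001  0.413 -0.911]
 [ 0.002 -0.911 -0.413]
 [-1.    -0.002 -0.   ]]
z=+bx [-1.425e+02 -1.000e-01  0.000e+00]
-bx [37.5  0.   0.1]
by [1.275e+02 1.000e-01 1.000e-01]
-by [-52.5  -0.    0.1]
to pre [   1.36918493 -526.17013879 -435.50761186] [447.58499327  67.61617447 145.        ]
```

Call:
jog_arm(
  series=[
    [[9.4,0,0],[0,0,0],1],
    [[9.4,0,0],[0,0,0],1],
    [[9.4,0,0],[0,0,0],1],
    [[9.3,0,0],[0,0,0],1],
    [[0,0,0],[0,-50,-20],1],
    [[0,0,0],[0,-50,-20],1],
    [[0,0,0],[0,-50,-20],1],
    [[0,0,0],[0,-50,0],1],
  ],
)

```text
clock: 1.1
eef_pos: [374.4, -408.7, 255.8]
tool_rot: [-2.45, 1.57, 0.465]
force: [1.4, 0.0, 0.0]
width: 0.4
```

Call:
jog_arm(
  series=[
    [[0,0,0],[0,-50,0],1],
    [[0,0,0],[0,-50,0],1],
    [[0,0,0],[0,-50,0],1],
    [[0,0,0],[0,-50,0],1],
    [[0,0,0],[0,-50,0],1],
    [[0,0,0],[0,-50,0],1],
    [[0,0,0],[0,-50,0],1],
    [[0,0,0],[0,-50,0],1],
  ],
)

```text
clock: 2.1
eef_pos: [463.1, -19.6, 256.2]
tool_rot: [1.198, 1.571, -2.172]
force: [1.0, -0.3, -0.3]
width: -0.3
```

```bash
python3 - <<'E'
from h import *
s,T=st(); print(T.round(3),w2b(s["eef_pos"]),s["width"],s["force"],s["clock"],s["qpos"].round(2))
print("to pre", T.T@(b2w(-160,4,255)-s["eef_pos"]))
E
```

```text
[[-0.    -0.227 -0.974]
 [-0.    -0.974  0.227]
 [-1.     0.     0.   ]] [-125.12027995  -77.41945011  256.24064313] -0.2928201927644517 [ 0.97692349 -0.25421519 -0.30735692] 2.1 [-0.16  0.37  0.19  2.02 -0.1   0.76 -1.71]
to pre [  1.23677162 -81.42629053  34.86388574]
```

Call:
jog_arm(
  series=[
    [[0,0,0],[0,-40,18],1],
    [[0,0,0],[0,-42,17],1],
    [[0,0,0],[0,0,0],1],
  ],
)

```text
clock: 2.48
eef_pos: [446.6, 70.4, 256.0]
tool_rot: [-0.689, 1.569, 2.232]
force: [-0.3, -1.1, -1.0]
width: 0.2
```

```bash
python3 - <<'E'
from h import *
s,T=st(); print(w2b(s["eef_pos"]),s["qpos"].round(2))
P=np.vstack([np.load(n+"0.npy").reshape(-1,3) for n in("top","side")]); P=P[(P[:,0]>300)&(P[:,0]<460)&(abs(P[:,1]-10)<90)&(P[:,2]>100)&(P[:,2]<165)]
print(cv2.minAreaRect(P[:,:2].astype(np.float32)), np.linalg.norm(P[:,:2]-b2w(-160,4,0)[:2],axis=1).min(), np.linalg.norm(P[:,:2]-b2w(-145,4,0)[:2],axis=1).min())
E
```

```text
[-161.58048181    6.45331902  256.02092381] [-0.35  0.35  0.17  2.05 -0.09  0.75 -1.91]
((363.93536376953125, 4.345008850097656), (113.1482925415039, 64.48503112792969), 62.181270599365234) 42.64899934018617 53.51782321108541
```

Call:
jog_arm(
  series=[
    [[0,0,0],[0,2,-15],1],
    [[0,0,0],[40,0,0],1],
    [[0,0,0],[40,0,0],1],
    [[0,0,0],[30,0,0],1],
    [[0,0,0],[0,0,0],1],
    [[0,0,0],[0,0,-8],1],
    [[0,0,0],[0,0,-8],1],
    [[0,0,0],[0,0,0],1],
  ],
)

```text
clock: 3.48
eef_pos: [478.8, 57.4, 147.3]
tool_rot: [-2.816, 1.568, 0.096]
force: [0.4, -0.3, -0.6]
width: 0.0
```

Call:
jog_arm(
  series=[
    [[0,0,0],[0,0,-8],1],
    [[0,0,0],[0,0,-7],1],
    [[0,0,0],[0,0,-7],1],
    [[0,0,0],[0,0,-7],1],
    [[0,0,0],[0,0,0],1],
  ],
)

```text
clock: 4.1
eef_pos: [506.4, 50.8, 146.3]
tool_rot: [-3.046, 1.57, -0.133]
force: [-0.2, -1.0, 0.6]
width: -0.5
```

```bash
python3 - <<'E'
from h import *
s,T=st(); print(w2b(s["eef_pos"]),s["force"])
d=get_image("side"); cv2.imwrite("pics/s1.png",cv2.resize(d["img"][200:400,230:480,::-1],None,fx=3,fy=3))
E
```

```text
[-98.94552204   0.95066766 146.28810494] [-0.2402872  -0.98795401  0.56798   ]
```

View pics/s1.png

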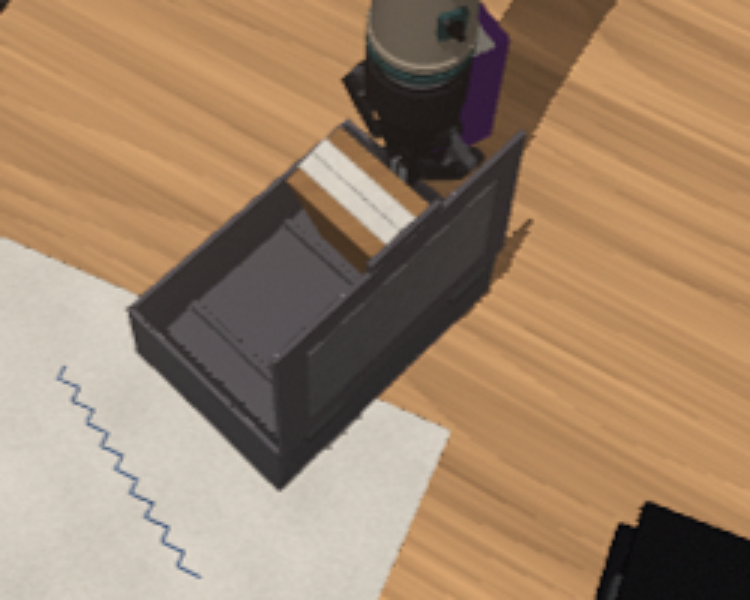

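The carton (crop 360,200) is leaning over, still square to the box and clear of the lid. Continuing the push.

Call:
jog_arm(
  series=[
    [[0,0,0],[0,0,-7],1],
    [[0,0,0],[0,0,-7],1],
    [[0,0,0],[0,0,-7],1],
    [[0,0,0],[0,0,-7],1],
    [[0,0,0],[0,0,-7],1],
    [[0,0,0],[0,0,-5],1],
    [[0,0,0],[0,0,0],1],
    [[0,0,0],[0,0,0],1],
  ],
)

```text
clock: 5.15
eef_pos: [544.1, 42.0, 146.3]
tool_rot: [0.081, 1.57, 2.994]
force: [-0.3, -0.8, -1.0]
width: 0.2
```

```bash
python3 - <<'E'
from h import *
s,T=st(); print(w2b(s["eef_pos"]),s["force"])
d=get_image("side"); cv2.imwrite("pics/s2.png",cv2.resize(d["img"][200:400,230:480,::-1],None,fx=3,fy=3))
E
```

```text
[-60.18002753   1.00882756 146.25190846] [-0.26938912 -0.76681406 -1.00436619]
```

View pics/s2.png

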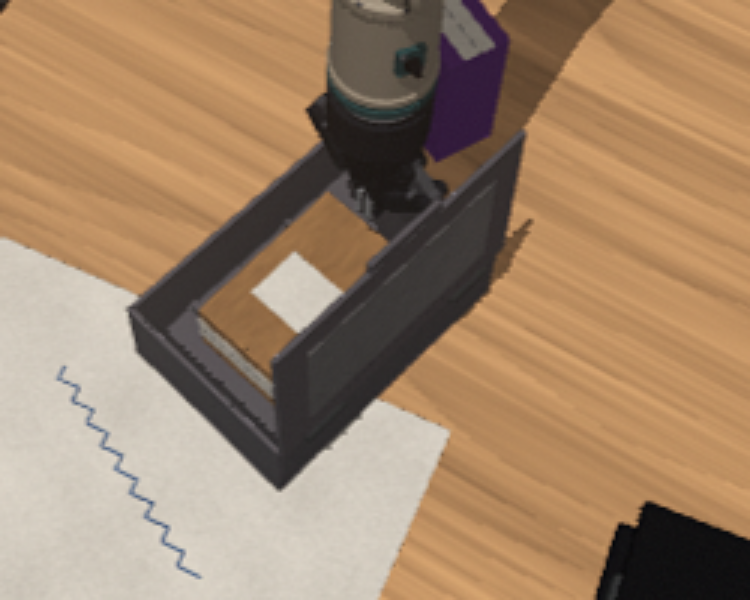

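The carton now lies flat with its label up at crop (300,290). I'll retract upward, turn the tool and check the carton's height.

Call:
jog_arm(
  series=[
    [[0,0,0],[-50,10,0],1],
    [[0,0,0],[-50,10,0],1],
    [[-10,0,0],[-50,0,0],1],
    [[-10,0,0],[-50,0,0],1],
    [[-10,0,0],[0,0,0],1],
    [[-10,0,0],[0,0,0],1],
    [[-10,0,0],[0,0,0],1],
    [[-10,0,0],[0,0,0],1],
  ],
)

```text
clock: 6.2
eef_pos: [539.4, 22.5, 346.3]
tool_rot: [-0.649, 1.57, -2.966]
force: [0.1, 0.3, -0.6]
width: 0.2
```

Call:
jog_arm(
  series=[
    [[-10,0,0],[0,0,0],1],
    [[-10,0,0],[0,0,0],1],
    [[-10,0,0],[0,0,0],1],
    [[0,0,0],[0,15,-40],1],
    [[0,0,0],[0,15,-40],1],
    [[0,0,0],[0,15,-40],1],
    [[0,0,0],[0,15,-40],1],
    [[0,0,0],[0,0,0],1],
  ],
)

```text
clock: 7.2
eef_pos: [634.6, 169.0, 345.3]
tool_rot: [-2.492, 1.568, 1.997]
force: [0.7, -0.7, 0.8]
width: -0.3
```

```bash
python3 - <<'E'
from h import *
s,T=st(); print(T.round(3),w2b(s["eef_pos"]),s["force"],s["qpos"].round(2))
d=get_image("side"); Pw=cloud(d).reshape(-1,3); Pw=Pw[~np.isnan(Pw).any(1)]
Q=np.array([w2b(p) for p in Pw[(abs(Pw[:,0]-602)<170)&(abs(Pw[:,1]-27)<170)]])
k=Q[(abs(Q[:,0])<115)&(abs(Q[:,1])<60)&(Q[:,2]>62)&(Q[:,2]<100)]
print("carton",len(k),np.percentile(k,[2,50,98],0).round(1).tolist())
near=k[k[:,0]<-20];far=k[k[:,0]>50];print(np.median(near[:,2]),np.median(far[:,2]))
for z in(100,130,160,190,220,250):
    l=Q[(abs(Q[:,2]-z)<6)&(Q[:,1]>50)&(Q[:,1]<110)]; print(z,len(l),np.percentile(l[:,1],[5,50,95]).round(1))
E
```

```text
[[-0.001  0.975 -0.222]
 [ 0.002 -0.222 -0.975]
 [-1.    -0.002 -0.002]] [ -0.89620468 145.14820201 345.27236484] [ 0.73853872 -0.65067544  0.80072011] [-0.18  0.57 -0.21  1.37  0.12  1.21 -0.63]
carton 1719 [[-63.1, -49.3, 68.0], [13.9, -14.1, 73.3], [82.7, 20.7, 77.6]]
72.89334405280397 72.93962740261577
100 132 [87.3 88.5 89.6]
130 126 [87.1 88.4 89.5]
160 134 [86.3 87.6 88.7]
190 121 [85.4 86.8 87.9]
220 130 [84.8 86.  86.9]
250 192 [80.3 84.3 85.3]
```

Call:
jog_arm(
  series=[
    [[0,0,0],[30,0,0],1],
    [[0,0,0],[35,0,0],1],
    [[0,0,0],[30,0,0],1],
    [[0,0,0],[0,0,20],1],
    [[0,0,0],[0,0,15],1],
    [[0,0,0],[0,0,0],1],
  ],
)

```text
clock: 8.0
eef_pos: [627.5, 127.4, 253.3]
tool_rot: [1.44, 1.568, -0.364]
force: [0.3, -0.1, -0.8]
width: -0.0
```

```bash
cat > arc.py <<'E'
from h import *
import sys
s,T=st(); b=w2b(s["eef_pos"]); print(b.round(1),s["force"].round(1),s["clock"])
th=np.array(eval(sys.argv[1])); r=145
y=85-r*np.cos(th)+6*np.sin(th)+11; z=85+r*np.sin(th)+6*np.cos(th)+25
p=np.vstack([b[1:],np.c_[y,z]]); d=np.diff(p,axis=0)
print([[round(-dz,1),0,round(-dy,1)] for dy,dz in d], p[1:].round().tolist())
E
python3 arc.py "np.linspace(1.54,0,33)"
```

```text
[  1.7 103.1 253.3] [ 0.3 -0.1 -0.8] 8.0
[[np.float64(-1.8), 0, np.float64(5.5)], [np.float64(0.1), 0, np.float64(7.0)], [np.float64(0.4), 0, np.float64(7.0)], [np.float64(0.8), 0, np.float64(6.9)], [np.float64(1.1), 0, np.float64(6.9)], [np.float64(1.4), 0, np.float64(6.8)], [np.float64(1.8), 0, np.float64(6.8)], [np.float64(2.1), 0, np.float64(6.7)], [np.float64(2.4), 0, np.float64(6.6)], [np.float64(2.7), 0, np.float64(6.4)], [np.float64(3.0), 0, np.float64(6.3)], [np.float64(3.3), 0, np.float64(6.1)], [np.float64(3.6), 0, np.float64(6.0)], [np.float64(3.9), 0, np.float64(5.8)], [np.float64(4.2), 0, np.float64(5.6)], [np.float64(4.4), 0, np.float64(5.4)], [np.float64(4.7), 0, np.float64(5.2)], [np.float64(4.9), 0, np.float64(4.9)], [np.float64(5.2), 0, np.float64(4.7)], [np.float64(5.4), 0, np.float64(4.5)], [np.float64(5.6), 0, np.float64(4.2)], [np.float64(5.8), 0, np.float64(3.9)], [np.float64(6.0), 0, np.float64(3.6)], [np.float64(6.1), 0, np.float64(3.3)], [np.float64(6.3), 0, np.float64(3.0)], [np.float64(6.4), 0, np.float64(2.7)], [np.float64(6.5), 0, np.float64(2.4)], [np.float64(6.7), 0, np.float64(2.1)], [np.float64(6.8), 0, np.float64(1.8)], [np.float64(6.8), 0, np.float64(1.5)], [np.float64(6.9), 0, np.float64(1.1)], [np.float64(6.9), 0, np.float64(0.8)], [np.float64(7.0), 0, np.float64(0.5)]] [[98.0, 255.0], [91.0, 255.0], [84.0, 255.0], [77.0, 254.0], [70.0, 253.0], [63.0, 251.0], [56.0, 250.0], [49.0, 247.0], [43.0, 245.0], [36.0, 242.0], [30.0, 239.0], [24.0, 236.0], [18.0, 232.0], [12.0, 229.0], [7.0, 224.0], [1.0, 220.0], [-4.0, 215.0], [-9.0, 210.0], [-14.0, 205.0], [-18.0, 200.0], [-22.0, 194.0], [-26.0, 188.0], [-30.0, 182.0], [-33.0, 176.0], [-36.0, 170.0], [-39.0, 164.0], [-41.0, 157.0], [-43.0, 150.0], [-45.0, 144.0], [-47.0, 137.0], [-48.0, 130.0], [-49.0, 123.0], [-49.0, 116.0]]
```

Call:
jog_arm(
  series=[
    [[0,0,0],[0,0,5.5],1],
    [[0,0,0],[0,0,7],1],
    [[0,0,0],[0,0,7],1],
    [[0,0,0],[0.5,0,7],1],
    [[0,0,0],[1,0,7],1],
    [[0,0,0],[1.5,0,7],1],
    [[0,0,0],[2,0,7],1],
    [[0,0,0],[2,0,7],1],
  ],
)

```text
clock: 9.0
eef_pos: [614.2, 76.9, 244.1]
tool_rot: [0.217, 1.571, -1.583]
force: [0.4, 1.5, 2.0]
width: 0.1
```

```bash
python3 - <<'E'
from h import *
s,T=st(); print(w2b(s["eef_pos"]),s["force"])
d=get_image("side"); cv2.imwrite("pics/s3.png",cv2.resize(d["img"][150:400,230:480,::-1],None,fx=2.4,fy=2.4))
E
```

```text
[1.87190104e-01 5.08654869e+01 2.44143801e+02] [0.4089538 1.4944631 2.0388423]
```

View pics/s3.png

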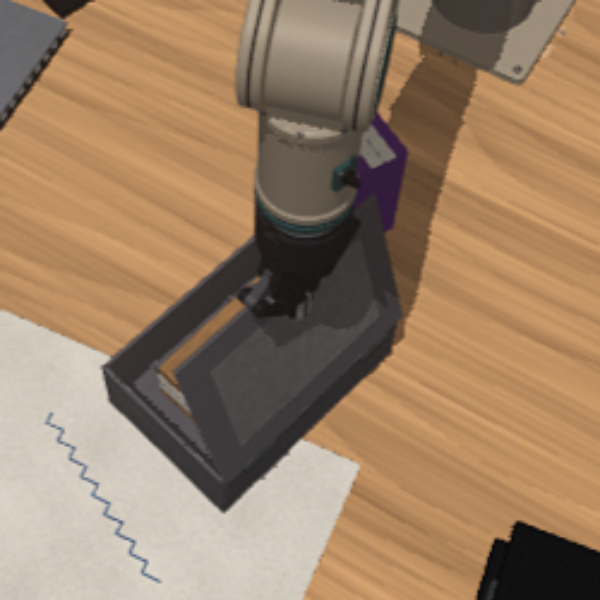

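The lid is coming down with the finger on its outer face, and the force is small (about 2 N).

Call:
jog_arm(
  series=[
    [[0,0,0],[1.5,0,6.5],1],
    [[0,0,0],[2,0,6.5],1],
    [[0,0,0],[2.5,0,6.5],1],
    [[0,0,0],[3,0,6],1],
    [[0,0,0],[3.5,0,6],1],
    [[0,0,0],[4,0,6],1],
    [[0,0,0],[4,0,5.5],1],
    [[0,0,0],[4.5,0,5.5],1],
  ],
)

```text
clock: 10.05
eef_pos: [603.1, 29.7, 219.1]
tool_rot: [-0.142, 1.57, -1.942]
force: [-1.3, 0.5, 0.7]
width: -0.3
```

Call:
jog_arm(
  series=[
    [[0,0,0],[4.5,0,5],1],
    [[0,0,0],[5,0,5],1],
    [[0,0,0],[5,0,4.5],1],
    [[0,0,0],[5.5,0,4.5],1],
    [[0,0,0],[5.5,0,4],1],
    [[0,0,0],[6,0,4],1],
    [[0,0,0],[6,0,3.5],1],
    [[0,0,0],[6,0,3],1],
  ],
)

```text
clock: 11.05
eef_pos: [595.7, -2.6, 175.4]
tool_rot: [-0.287, 1.571, -2.086]
force: [-0.6, 0.1, 1.9]
width: 0.2
```

```bash
python3 arc.py "np.linspace(.38,0,9)"; python3 - <<'E'
from h import *
d=get_image("side"); cv2.imwrite("pics/s4.png",cv2.resize(d["img"][150:400,230:480,::-1],None,fx=2.4,fy=2.4))
E
```

```text
[  0.2 -30.8 175.4] [-0.6  0.1  1.9] 11.05
[[np.float64(6.0), 0, np.float64(5.6)], [np.float64(6.4), 0, np.float64(2.7)], [np.float64(6.5), 0, np.float64(2.4)], [np.float64(6.6), 0, np.float64(2.1)], [np.float64(6.7), 0, np.float64(1.7)], [np.float64(6.7), 0, np.float64(1.4)], [np.float64(6.8), 0, np.float64(1.1)], [np.float64(6.8), 0, np.float64(0.8)], [np.float64(6.9), 0, np.float64(0.4)]] [[-36.0, 169.0], [-39.0, 163.0], [-41.0, 157.0], [-44.0, 150.0], [-45.0, 143.0], [-47.0, 137.0], [-48.0, 130.0], [-49.0, 123.0], [-49.0, 116.0]]
```

View pics/s4.png

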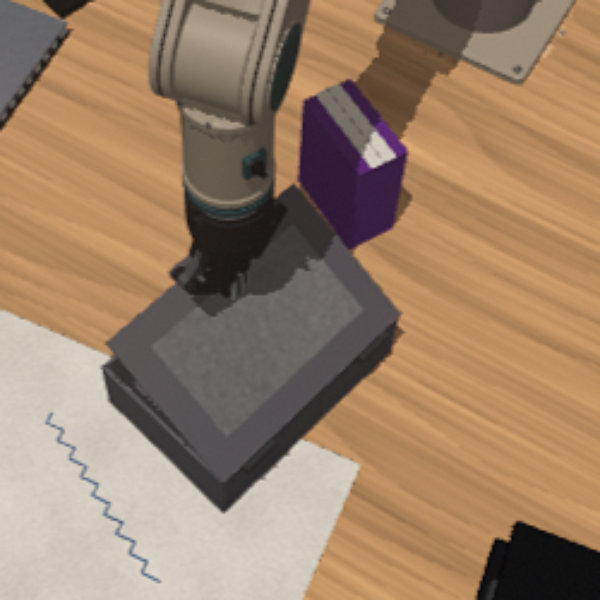

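The lid is about 25° open, with the fingertip near its free edge at crop (240,290). I'll lower the rest more slowly.

Call:
jog_arm(
  series=[
    [[0,0,0],[6,0,4],1],
    [[0,0,0],[6,0,3],1],
    [[0,0,0],[6,0,2.5],1],
    [[0,0,0],[6,0,2.5],1],
    [[0,0,0],[6,0,2],1],
    [[0,0,0],[5,0,1.5],1],
    [[0,0,0],[5,0,1],1],
    [[0,0,0],[5,0,1],1],
  ],
)

```text
clock: 12.1
eef_pos: [591.7, -19.4, 130.5]
tool_rot: [2.323, 1.571, 0.523]
force: [0.0, 1.5, 0.7]
width: -0.2
```

Call:
jog_arm(
  series=[
    [[0,0,0],[4,0,0.5],1],
    [[0,0,0],[3,0,0.5],1],
    [[0,0,0],[2,0,0],1],
    [[0,0,0],[2,0,0],1],
    [[0,0,0],[0,0,0],1],
  ],
)

```text
clock: 12.72
eef_pos: [591.4, -20.5, 119.6]
tool_rot: [-0.795, 1.57, -2.595]
force: [0.1, -0.1, 0.0]
width: -0.2
```

Call:
jog_arm(
  series=[
    [[0,0,0],[1,0,0],1],
    [[0,0,0],[1,0,0],1],
    [[0,0,0],[1,0,0],1],
    [[0,0,0],[0,0,0],1],
  ],
)

```text
clock: 13.22
eef_pos: [591.6, -20.3, 116.7]
tool_rot: [2.617, 1.571, 0.817]
force: [-0.5, -0.2, -0.4]
width: -0.1
```

Call:
jog_arm(
  series=[
    [[0,0,0],[1,0,0],1],
    [[0,0,0],[0,0,0],1],
  ],
)

```text
clock: 13.48
eef_pos: [591.6, -20.2, 115.8]
tool_rot: [2.98, 1.571, 1.181]
force: [-1.1, 0.1, 0.2]
width: -0.1
```

Call:
jog_arm(
  series=[
    [[0,0,0],[1,0,0],1],
    [[0,0,0],[0,0,0],1],
  ],
)

```text
clock: 13.72
eef_pos: [591.6, -20.2, 115.6]
tool_rot: [1.715, 1.57, -0.085]
force: [-1.4, -0.4, 6.0]
width: -0.1
```

```bash
cat > lid.py <<'E'
from h import *
import sys
s,T=st(); print(w2b(s["eef_pos"]).round(1),s["force"].round(1))
for n in("side","top"):
    d=get_image(n); A=cloud(d); P=A.reshape(-1,3); P=P[~np.isnan(P).any(1)]
    P=P[(abs(P[:,0]-602)<170)&(abs(P[:,1]-27)<170)]; Q=np.array([w2b(p) for p in P]); Q=Q[(abs(Q[:,0])<115)&(Q[:,2]<115)&(Q[:,2]>70)]
    for y in(70,40,0,-40,-60,-78,-90): l=Q[abs(Q[:,1]-y)<5]; print(n,y,len(l),np.median(l[:,2]).round(1) if len(l) else None)
    if len(sys.argv)>1: cv2.imwrite(f"pics/{sys.argv[1]}_{n}.png",d["img"][...,::-1])
E
python3 lid.py
```

```text
[  0.2 -48.8 115.6] [-1.4 -0.4  6. ]
side 70 395 90.6
side 40 377 91.4
side 0 365 91.3
side -40 371 91.7
side -60 217 90.9
side -78 148 90.7
side -90 17 89.2
top 70 370 92.2
top 40 309 93.0
top 0 162 92.6
top -40 0 None
top -60 0 None
top -78 14 94.0
top -90 3 91.3
```

The lid is level and the force has jumped to 6 N. I'll give it a small extra press to seat it, then retract.

Call:
jog_arm(
  series=[
    [[0,0,0],[1,0,0],1],
    [[0,0,0],[0,0,0],1],
  ],
)

```text
clock: 14.08
eef_pos: [591.6, -20.2, 115.5]
tool_rot: [1.474, 1.57, -0.325]
force: [-3.6, -0.3, 13.0]
width: -0.2
```

Call:
jog_arm(
  series=[
    [[0,0,0],[-10,0,0],1],
    [[0,0,0],[-30,0,0],1],
    [[0,0,0],[-50,0,0],1],
    [[0,0,0],[-50,0,0],1],
    [[0,0,0],[0,0,50],1],
    [[0,0,0],[0,0,50],1],
    [[0,0,0],[0,0,50],1],
    [[0,0,0],[0,0,50],1],
  ],
)

```text
clock: 15.08
eef_pos: [545.8, -216.5, 254.1]
tool_rot: [1.731, 1.57, -0.068]
force: [1.0, 1.0, 0.7]
width: 0.2
```

```bash
python3 lid.py fin; python3 - <<'E'
from h import *
a=cv2.imread("pics/fin_side.png");b=cv2.imread("pics/fin_top.png")
cv2.imwrite("pics/fin.png",np.hstack([cv2.resize(a,(400,300)),cv2.resize(b,(400,300))]))
E
```

```text
[ 2.000e-01 -2.504e+02  2.541e+02] [1.  1.  0.7]
side 70 386 90.8
side 40 387 91.3
side 0 369 91.5
side -40 366 91.3
side -60 345 90.7
side -78 345 90.8
side -90 125 90.5
top 70 370 92.4
top 40 370 92.5
top 0 371 92.8
top -40 372 92.8
top -60 368 92.3
top -78 370 92.4
top -90 130 92.4
```

View pics/fin.png

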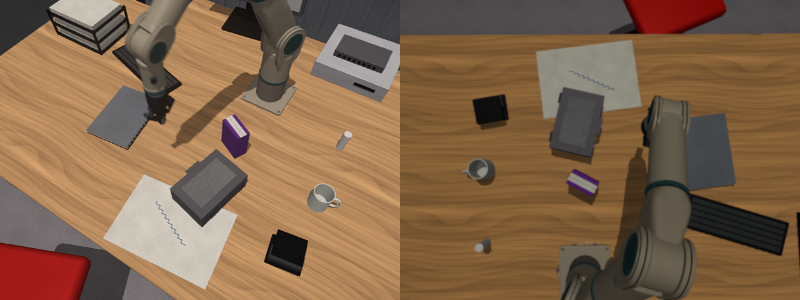

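The lid is shut and level (left picture 208,187; right picture 577,120). The mug, punch, manual and purple carton are where they were, and the gripper is clear of everything at z 254.

```bash
python3 -c "
from cell import *
print(finish_job())"
```

```text
the job is handed in; nothing more can be done
None
```

The carton lies flat on its back in the box and the lid is fully closed; I handed the job in at about 15 s of the 50 s allowed.

- **Carton:** I pushed its labelled front with the closed fingers until it tipped over the rib. Before I touched the lid, its upper face measured level at z ≈ 73 mm, which is what lying on both ribs should give, with the label facing up.
- **Lid:** I followed the hinge arc at about 55 mm/s, slower near the end. Readings during the swing were about 2 to 3 N. I then pressed it onto the rim with 13 N and withdrew.
- **Last checks:** The lid is level from hinge to free edge. The side camera puts it at 90.5–91.5 mm and the top camera at 92.3–92.8 mm, against 91 mm expected. The two disagree by about 1.5 mm, within the 2 mm calibration.
- **Bystanders:** The mug, hole punch, manual and purple look-alike appear unmoved in the final pictures, checked by eye only. The robot was touching nothing when I handed in.

No check failed.

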